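Set the straightedge to two pins and weight it down

TASK

Slide the aluminium straightedge flat over the board, without lifting it off, until its long edge presses lightly on both pins at once, with a newton or more on each but never over 8 N on either, for they are only lightly clamped and would shift. Then let it go and set the brass scale weight gently upright on top of the straightedge near its middle, so that it stays put against both pins ready for marking. Leave everything else where it is.

Things in the scene. Friction and masses are not known exactly. Their poses are not given: they have to be found in the camera images.
- board_top (a point): centre of the top face of the plywood shelf board that lies fixed on the table: 340 mm (its x) by 440 mm (its y) by 18 mm thick, top face 18 mm above the table; may be turned a little
- bar_mid (a point): centre of the straightedge, a loose aluminium box-section bar with black end caps lying flat on the board on the robot's side of the pins: 44 mm wide (its x), 360 mm long (its y), 22 mm high (its z); this point is 11 mm above the board. Its mass is about 0.19 to 0.34 kg and it slides on the board with 1 to 3 N of friction; a level push of about 12 N midway between the pins turns it onto both and presses about 4 N on each (bearing down adds friction)
- slot_left (a point): centre of the slot in the left (+y) of two steel plates (48 x 22 mm, flush with the board), 11 mm above the board. The slot runs 18 mm either way along its x. In it stands an upright pin (pin_left): round 6 mm shank, 12 mm head from 30 to 33 mm above the board (higher than the bar). The pin is clamped rigidly within 14 mm of this point along the slot; just where is not measured: feel or look for it
- slot_right (a point): the same for the right (-y) plate and its pin (pin_right), the offset along the slot independent of the left one. The slots lie about 190 to 250 mm apart; the line through the two pins need not be parallel to the board's edge
- weight_mid (a point): centre of the loose brass scale weight, half-way up its 62 mm height: round body 40 mm in diameter and 32 mm tall, then an upright round grip 20 mm in diameter from 34 to 62 mm above its underside; about 0.45 kg; stands on the table to the left or to the right of the board
- tape: grey tape measure, 45 x 60 x 36 mm tall, on the board beyond the pins; origin at the centre of its underside; leave alone
- pencil: flat wooden pencil, 8 x 8 x 150 mm, on the board beyond the pins; origin at the centre of its underside; leave alone
- mug: red plastic mug, 76 mm wide, 85 mm tall, on the table to the left or right of the board, on the side where the weight is not; origin at the centre of its underside; leave alone
- cherimoya_a: green fruit 96 mm wide, 85 mm tall, on the table left of the board; origin at the centre of its underside; leave alone
- cherimoya_b: green fruit 84 mm wide, 75 mm tall, on the table near the left-hand near side; origin at the centre of its underside; leave alone
- avocado: dark green fruit 72 mm wide, 95 mm tall, on the table right of the board; origin at the centre of its underside; leave alone
- tin: open steel tin, 70 mm wide, 50 mm tall, on the table near the right-hand near side; origin at the centre of its underside; leave alone
Mind the look-alikes: they are no part of the job. There is more than one size of the part that bears weight_mid; the job needs the smaller.

How it is judged:
On the way, in this order (a step that is already met when the one before it is completed fails the run):
1. the straightedge presses on both pins at once, before the weight is on it (contact force between bar and pin_left above 0.6 N and contact force between bar and pin_right above 0.6 N and ((x of pin_left_mid in the frame of bar_mid between 0.022 and 0.0265 m and x of pin_right_mid in the frame of bar_mid between 0.022 and 0.0265 m) or (x of pin_left_mid in the frame of bar_mid between -0.0265 and -0.022 m and x of pin_right_mid in the frame of bar_mid between -0.0265 and -0.022 m)) and y of pin_left_mid in the frame of bar_mid between -0.175 and 0.175 m and y of pin_right_mid in the frame of bar_mid between -0.175 and 0.175 m and contact force between weight and bar below 0.1 N), for 0.2 s.
2. the weight stands on the straightedge near its middle (contact force between weight and bar above 2 N and angle between weight_mid's own z axis and vertical below 0.08 rad and z of weight_mid in the frame of bar_mid between 0.038 and 0.046 m and x of weight_mid in the frame of bar_mid between -0.016 and 0.016 m and y of weight_mid in the frame of bar_mid between -0.1 and 0.1 m), for 0.2 s.
At the end, for the whole second after the job is handed in: The straightedge lies flat on the board, one long edge within 1.5 mm of both pins' shanks, both pins along its length (at least 5 mm from its ends); the weight stands upright (within 0.08 rad) on top of it, within 16 mm of its centre line and 100 mm of its middle; both at rest and released (all of step 2 and ((x of pin_left_mid in the frame of bar_mid between 0.022 and 0.0265 m and x of pin_right_mid in the frame of bar_mid between 0.022 and 0.0265 m) or (x of pin_left_mid in the frame of bar_mid between -0.0265 and -0.022 m and x of pin_right_mid in the frame of bar_mid between -0.0265 and -0.022 m)) and y of pin_left_mid in the frame of bar_mid between -0.175 and 0.175 m and y of pin_right_mid in the frame of bar_mid between -0.175 and 0.175 m and angle between bar_mid's own z axis and vertical below 0.04 rad and z of bar_mid in the frame of board_top between 0.008 and 0.0135 m and linear speed of each of bar, weight below 0.005 m/s); the robot touches nothing.
It fails at once if more than 8 N on a pin (shifted) (contact force between anything else and pin_left above 8 N or contact force between anything else and pin_right above 8 N).
It fails at once if the straightedge is lifted 10 mm off the board or tipped (z of bar_mid in the frame of board_top above 0.021 m or angle between bar_mid's own z axis and vertical above 0.15 rad).
It fails at once if the weight is banged onto the straightedge (over 40 N) (contact force between weight and bar above 40 N).
It fails at once if a bystander is moved by more than 25 mm (distance of any of tape, pencil, mug, cherimoya_a, cherimoya_b, avocado, tin from where it was at the start of the episode above 0.025 m).
It also fails if it takes over 72 s, if anything falls off the work surface, if the arm or the gripper's body presses on something with over 40 N, if the wrist force passes 120 N, or if a joint passes its speed limit or range.

ROBOT

A 7-joint arm with a two-finger parallel gripper is mounted at the origin on the work surface. World frame = base frame: x ahead of the robot, y to its left, z up, the work surface at z = 0. Lengths are in m, angles in rad, forces in N, time in s.
With the tool pointing down it reaches from about 0.4 to 0.85 m from the base axis. Payload 10.4 kg.
Tool frame: the origin (TCP) lies on the centre line of the jaws, within the pads' length; the fingertips stand r.finger_overhang ahead of it and the grasp point (between the pads) lies 5 mm behind it (r.finger_overhang is the distance from the TCP to the fingertips, in m); z points along the fingers, y is the line along which they close (so a half turn about z gives the same grasp; the last joint's range is limited). The gripper opens to 87 mm and grips with 3 to 60 N. Pads are 19 mm wide; open, the fingers measure 117 mm over their backs; the gripper's body (75 mm by 190 mm) begins 51 mm behind the grasp point.
Start: joints at [-1.368, 0.332, -0.065, 1.46, 0.022, 1.35, -0.088], TCP at [0.14, 0.609, 0.237] pointing down, gripper open.
Joint ranges: [-2.6, 2.6], [-0.5, 2.12], [-1.47, 1.34], [0.16, 2.42], [-1.27, 4.41], [0.06, 2.06], [-2.6, 2.6]. Speed limits (rad/s): [2.22, 2.22, 2.79, 2.79, 3.14, 3.14, 3.14].

INTERFACE

Orientations are given as a unit quaternion [x, y, z, w].
In Python, from bench import read_state, viewer, r gives the robot as it stands.
- The arm moves only by the tool carry_out, never from a script. Its argument "moves" is a list of rows, each a list of 6 numbers: the shift along the tool's x, y, z in units of 40 mm (1.0 is 40 mm), then the turn, a rotation vector about the tool's x, y, z in units of 8 degrees (1.0 is 8 degrees). A call has 1 to 20 rows; each row shifts and turns the commanded pose from where the row before left it, along the tool's axes as they then stand; what a row does not reach is not made up. A row lasts 1/8 s, in which the tool goes at most 62.5 mm and 10.7 degrees, less where a joint would pass 70% of its speed; a pose out of reach is approached as far as the arm can. A call is refused whole if a number of a shift passes 1 or a number of a turn 1, either way. A call with a gripper value outside its range is refused whole. "fingers" is the finger opening in mm, from 0 to 87, set as the call begins (left out, the last holds). The fingers move at their own pace and stop on an object; "force" is the grip in N (left out, the last holds). Time passes only in rows, so rows that do not move let the fingers close. It gives the time, the measured TCP pose, the force, the opening and the grip force at its end, in the units of the state.
- read_state(): the state, without advancing time (a new reading comes with each control period).
- viewer.camera(name): name is "side" or "top"; returns a dict with "pixels" (420x560x3 uint8, red, green, blue), "range_z" (420x560 float32, m along the optical axis (not along the pixel's ray), 0 where there is no reading), "fx", "fy", "cx", "cy" (pixels), "xyz" and "orientation" of the camera in the world. Camera axes: x right, y down, z forward; pixel columns grow to the right and rows downward; lengths in m; the calibration is good to about 2 mm. A picture is of the moment at which its call begins.
- r.close_job(): hands the job in; it is judged then, once.
The state is a dict: "time": time; "joint_positions": joint angles; "joint_vel": joint speeds; "joint_torque": joint torques, N m; "ee_pos": TCP position; "eef_rot": TCP orientation; "ft_force": force on the tool from outside, world axes, zero at the start; "torque": the same for the moment, N m; "width": finger opening in m; "grip_force": force on a finger pad.
Only numpy, scipy, OpenCV 4.12 (cv2) and the standard library are available. Lean on these libraries where they do the work, as an engineer would, in place of code of your own. Each camera call takes 0.05 s, during which the arm holds its last target. There are 200 camera calls.

## Working session

There is one attempt and no reset: what is moved stays moved. The work goes in short steps, Python scripts to look and compute and a tool call to move; the robot and the scene stay as the last step left them, time stands still between calls to the robot, and variables do not carry over. Pictures are saved under pics/ and viewed, at most 10 in all, crops included, and the job is handed in when it is done.

Besides the shell and the picture viewer there is one more tool, called after "Call:" by a JSON object that holds its "fn" and its "kwargs", one argument or row to a line. carry_out: Moves the arm, as the interface text tells. Its arguments: {"type":"object","properties":{"moves":{"type":"array","items":{"type":"array","items":{"type":"number"}}},"fingers":{"type":"number"},"force":{"type":"number"}},"required":["moves"]}

```bash
mkdir -p pics; ls
cat > h.py <<'E'
import numpy as np,cv2
from bench import read_state,viewer,r
from scipy.spatial.transform import Rotation as R
def shot(n):
    c=viewer.camera(n); np.savez(f'{n}.npz',**c); return c
def load(n): return np.load(f'{n}.npz')
def cloud(c):
    z=c['range_z'];v,u=np.indices(z.shape)
    p=np.stack([(u-c['cx'])/c['fx']*z,(v-c['cy'])/c['fy']*z,z],-1)
    return p@R.from_quat(c['orientation']).as_matrix().T+c['xyz']
def save(img,n): cv2.imwrite('pics/'+n,img[...,::-1])
E
python3 - <<'E'
from h import *
for n in('top','side'):
    c=shot(n); save(c['pixels'],n+'0.png'); print(n,c['fx'],c['xyz'],c['orientation'])
s=read_state();print(s['time'],s['ee_pos'],s['eef_rot'],s['ft_force'],r.finger_overhang)
E
```

```text
pics
top 380.2193803179602 [0.30714298 0.01765099 0.91839074] [ 0.72153599 -0.68135087  0.08628344 -0.08776086]
side 429.61977078206127 [ 0.45893657 -0.65605006  0.89391125] [ 0.94515257 -0.03321066  0.00862861 -0.32482182]
0.1 [0.13989599 0.60880698 0.23585337] [ 1.12669880e-01  9.93632272e-01 -6.36524387e-04 -3.75121584e-05] [-0.82102391  0.27282166 -0.30129549] 0.014
```

View pics/top0.png

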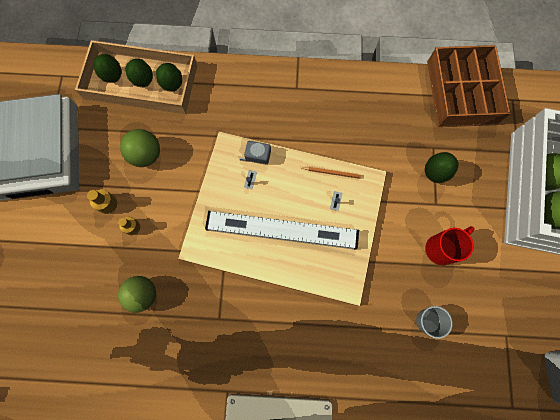

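View pics/side0.png

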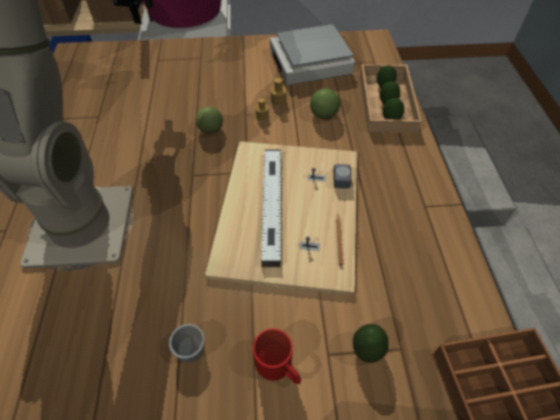

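The top view shows the bar from (207,220) to (358,240), plates and pins near (250,180) and (337,201), and two brass weights at (100,200) and (128,225). In the side view the weights are at (279,93) and (262,109). The weight at top (128,225) looks like the smaller, so I'll confirm in a crop.

Run:
```python
from h import *
t=load('top');s=load('side')
def crop(c,u,v,w,h,k): return cv2.resize(c['pixels'][v:v+h,u:u+w],None,fx=k,fy=k,interpolation=cv2.INTER_CUBIC)
a=np.hstack([crop(t,85,180,65,50,6),crop(s,245,75,65,50,6)])
b=np.hstack([crop(t,235,160,65,48,6),crop(t,310,180,65,48,6)])
save(np.vstack([a,b]),'crop0.png')
for n,c,pts in(('top',t,[(100,200),(128,225),(95,187),(131,218)]),('side',s,[])):
    P=cloud(c)
P=cloud(t);z=P[...,2]
print('board z',np.median(z[150:250,290:320]))
for nm,(u0,v0,u1,v1) in dict(big=(85,185,112,214),small=(115,214,142,240)).items():
    Q=P[v0:v1,u0:u1].reshape(-1,3)
    body=Q[(Q[:,2]>.015)];top=Q[Q[:,2]>Q[:,2].max()-.006]
    print('top',nm,Q[:,2].max(),'grip',top.mean(0),len(top),'ext',body.min(0),body.max(0))
S=cloud(s)
for nm,(u0,v0,u1,v1) in dict(big=(268,75,290,106),small=(254,96,271,122)).items():
    Q=S[v0:v1,u0:u1].reshape(-1,3)
    body=Q[(Q[:,2]>.015)];top=Q[Q[:,2]>Q[:,2].max()-.006]
    print('side',nm,Q[:,2].max(),'grip',top.mean(0),len(top),'ext',body.min(0),body.max(0))
# bar
for n,Pc in(('top',P),('side',S)):
    m=(abs(Pc[...,2]-.040)<.006)&(Pc[...,0]>.3)&(Pc[...,0]<.75)&(abs(Pc[...,1])<.3)
    nn,l,st,_=cv2.connectedComponentsWithStats(m.astype(np.uint8))
    k=1+st[1:,4].argmax();q=Pc[l==k]
    rc=cv2.minAreaRect((q[:,:2]*1000).astype(np.float32));print(n,'bar',rc,np.median(q[:,2]),len(q))
    m=(Pc[...,2]>.044)&(Pc[...,0]>.4)&(Pc[...,0]<.66)&(abs(Pc[...,1])<.22)
    nn,l,st,ce=cv2.connectedComponentsWithStats(m.astype(np.uint8))
    for i in range(1,nn): print('  hi',ce[i],st[i,4],Pc[l==i].mean(0),Pc[l==i][:,2].max())
```

```text
board z 0.01837350704810964
top big 0.9183907430986984 grip [0.30714298 0.01765099 0.91839074] 3 ext [0.30714298 0.01765099 0.01530804] [0.55684854 0.47744844 0.91839074]
top small 0.9183907430986984 grip [0.30714298 0.01765099 0.91839074] 2 ext [0.30714298 0.01765099 0.01515798] [0.49627333 0.40306034 0.91839074]
side big 0.8939112508149759 grip [ 0.45893657 -0.65605006  0.89391125] 3 ext [ 0.45893657 -0.65605006  0.0153808 ] [0.57493332 0.56540263 0.89391125]
side small 0.8939112508149759 grip [ 0.45893657 -0.65605006  0.89391125] 1 ext [ 0.45893657 -0.65605006  0.01511642] [0.49707917 0.39615904 0.89391125]
top bar ((485.8907165527344, 15.981170654296875), (360.8349914550781, 44.804317474365234), 85.85092163085938) 0.03981387615120535 2854
  hi [257.97368421 158.02631579] 76 [0.65667202 0.08322585 0.05046259] 0.05706779224574465
  hi [248. 179.] 21 [0.60123418 0.10331045 0.05122393] 0.05316875025795431
  hi [337.25 199.75] 20 [ 0.5618964  -0.11192467  0.05106307] 0.05407547726769368
  hi [274. 221.] 1 [0.50320506 0.03494213 0.04418837] 0.04418837280254739
  hi [266. 226.] 1 [0.490
[... 3091 characters left out ...]
5
  hi [268. 239.] 1 [ 0.4705827  -0.1036541   0.04521529] 0.045215289805576875
  hi [269. 250.] 1 [ 0.471223   -0.13372455  0.04491394] 0.044913941854167416
  hi [262. 253.] 1 [ 0.45474405 -0.14037575  0.04455668] 0.04455668355219211
  hi [277. 254.] 1 [ 0.48892137 -0.1452561   0.04416204] 0.044162040209522635
  hi [264.5 257.5] 2 [ 0.45987024 -0.15269323  0.04458942] 0.04493284475434722
  hi [279. 257.] 1 [ 0.49293586 -0.15343429  0.04406142] 0.04406141973999034
  hi [262. 261.] 1 [ 0.45375962 -0.16108309  0.0440182 ] 0.04401819848410027
  hi [279. 261.] 1 [ 0.49218144 -0.16405768  0.04440134] 0.04440134413216246
  hi [271. 262.] 1 [ 0.4739566  -0.16512849  0.04401835] 0.044018352736918565
```

View pics/crop0.png

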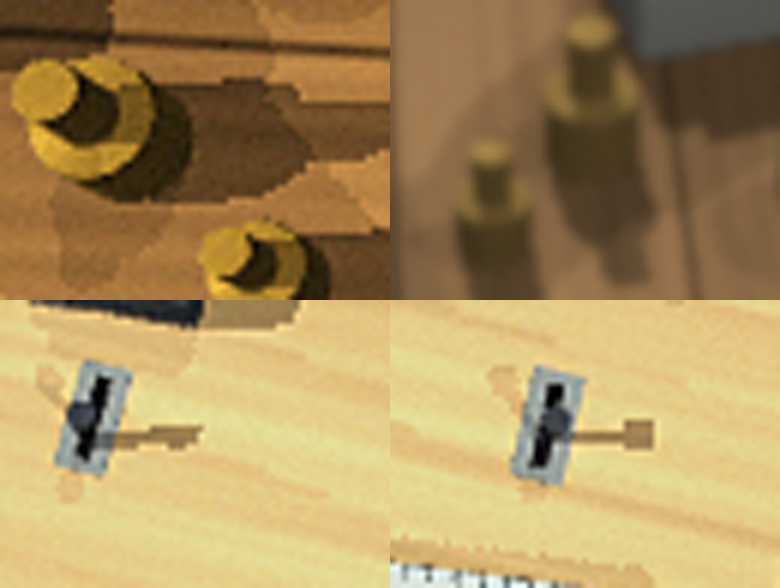

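The crop settles which weight to use. The one at top (126,224), side (262,109), is clearly smaller than the one at (100,200), so it is the one meant. The pins stand in their slots at about top (248,179) and (337,200). Next I'll compute the weight positions with invalid depths filtered out.

Run:
```python
from h import *
for n in('top','side'):
    P=cloud(load(n));ok=load(n)['range_z']>0
    m=ok&(P[...,2]>.012)&(P[...,2]<.2)&(P[...,0]>.4)&(P[...,0]<.62)&(P[...,1]>.28)&(P[...,1]<.6)
    nn,l,st,ce=cv2.connectedComponentsWithStats(m.astype(np.uint8))
    for i in range(1,nn):
        if st[i,4]<20: continue
        Q=P[l==i];zt=np.percentile(Q[:,2],97);g=Q[Q[:,2]>zt-.006];b=Q[Q[:,2]<zt-.02]
        print(n,ce[i],st[i,4],'zt',zt.round(4),'grip',g.mean(0).round(4),np.ptp(g,0).round(3),'body',((b.max(0)+b.min(0))/2).round(4),np.ptp(b,0).round(3))
```

```text
top [ 56.55788591 175.33473154] 1192 zt 0.072 grip [0.5992 0.5742 0.0699] [0.044 0.056 0.009] body [0.5828 0.5641 0.032 ] [0.073 0.072 0.04 ]
top [101.10245902 200.25614754] 488 zt 0.0807 grip [0.5325 0.4538 0.0792] [0.024 0.026 0.007] body [0.5322 0.453  0.0361] [0.049 0.049 0.048]
top [128.22580645 225.02867384] 279 zt 0.063 grip [0.4775 0.3826 0.0613] [0.019 0.02  0.008] body [0.4771 0.3831 0.0274] [0.038 0.04  0.03 ]
side [292.19281664  68.53497164] 529 zt 0.0727 grip [0.6    0.5713 0.0706] [0.044 0.059 0.009] body [0.584  0.5625 0.0324] [0.07  0.075 0.04 ]
side [278.44039735  91.63245033] 302 zt 0.0813 grip [0.5338 0.4505 0.0797] [0.022 0.025 0.008] body [0.5339 0.4479 0.0367] [0.048 0.044 0.049]
side [261.88043478 108.93478261] 184 zt 0.0638 grip [0.478  0.3802 0.0622] [0.016 0.02  0.008] body [0.4782 0.3774 0.0271] [0.038 0.037 0.028]
```

Call:
{"fn": "carry_out", "kwargs": {
  "moves": [
    [0,0,0,0,0,-0.34],
    [-0.62,-0.82,0.15,0,0,0],
    [-0.62,-0.82,0.15,0,0,0],
    [-0.62,-0.82,0.15,0,0,0],
    [-0.62,-0.82,0.15,0,0,0],
    [-0.62,-0.82,0.15,0,0,0],
    [-0.62,-0.82,0.15,0,0,0],
    [-0.62,-0.82,0.15,0,0,0],
    [-0.62,-0.82,0.15,0,0,0],
    [-0.62,-0.82,0.15,0,0,0],
    [-0.62,-0.82,0.15,0,0,0],
    [-0.62,-0.82,0.15,0,0,0],
    [-0.62,-0.82,0.15,0,0,0],
    [-0.62,-0.82,0.15,0,0,0],
    [-0.62,-0.82,0.15,0,0,0],
    [-0.62,-0.82,0.15,0,0,0],
    [-0.62,-0.82,0.15,0,0,0],
    [0,0,0,0,0,0],
    [0,0,0,0,0,0]
  ],
  "fingers": 87
}}

```text
time: 2.48
ee_pos: [0.437, 0.0227, 0.1403]
eef_rot: [0.089, 0.996, 0.0, -0.0]
ft_force: [-1.1, 0.9, -0.1]
width: 0.0867
grip_force: 0.0
```

Call:
{"fn": "carry_out", "kwargs": {
  "moves": [
    [0,0,0.5,0,0,0],
    [0,0,0.5,0,0,0],
    [0,0,0.5,0,0,0],
    [0,0,0.5,0,0,0],
    [0,0,0.3,0,0,0],
    [0,0,0.2,0,0,0],
    [0,0,0,0,0,0],
    [0,0,0,0,0,0]
  ]
}}

```text
time: 3.48
ee_pos: [0.4377, 0.0224, 0.041]
eef_rot: [0.089, 0.996, 0.0, 0.0]
ft_force: [-0.2, 1.0, -0.2]
width: 0.087
grip_force: 0.0
```

Call:
{"fn": "carry_out", "kwargs": {
  "moves": [
    [-0.1,0,0,0,0,0],
    [-0.1,0,0,0,0,0],
    [-0.1,0,0,0,0,0],
    [-0.1,0,0,0,0,0],
    [-0.1,0,0,0,0,0],
    [-0.1,0,0,0,0,0],
    [-0.1,0,0,0,0,0],
    [-0.1,0,0,0,0,0],
    [-0.1,0,0,0,0,0],
    [-0.1,0,0,0,0,0],
    [-0.1,0,0,0,0,0],
    [-0.1,0,0,0,0,0],
    [-0.1,0,0,0,0,0],
    [-0.1,0,0,0,0,0],
    [-0.1,0,0,0,0,0],
    [-0.1,0,0,0,0,0],
    [-0.1,0,0,0,0,0],
    [-0.1,0,0,0,0,0],
    [0,0,0,0,0,0],
    [0,0,0,0,0,0]
  ]
}}

```text
time: 5.98
ee_pos: [0.5085, 0.0094, 0.0407]
eef_rot: [0.089, 0.996, 0.0, 0.0]
ft_force: [0.1, 0.4, 0.3]
width: 0.0868
grip_force: 0.0
```

Run:
```python
from h import *
c=shot('top');s=shot('side')
save(np.vstack([cv2.resize(c['pixels'][120:270,170:410],None,fx=2.5,fy=2),cv2.resize(s['pixels'][130:280,200:400],(600,290))]),'push1.png')
p=c['pixels']
for n,P in(('top',cloud(c)),('side',cloud(s))):
    m=(abs(P[...,2]-.040)<.006)&(P[...,0]>.4)&(P[...,0]<.62)&(abs(P[...,1])<.25)
    nn,l,st,ce=cv2.connectedComponentsWithStats(m.astype(np.uint8))
    for i in range(1,nn):
        if st[i,4]>150:
            q=P[l==i];print(n,st[i,4],cv2.minAreaRect((q[:,:2]*1000).astype(np.float32)))
```

```text
top 512 ((567.0608520507812, 146.45144653320312), (69.0954818725586, 44.577239990234375), 80.5330810546875)
top 609 ((516.578369140625, -136.10240173339844), (77.97049713134766, 44.96184539794922), 80.25102233886719)
side 1548 ((530.255126953125, 3.6573944091796875), (362.882080078125, 66.52191925048828), 79.7601547241211)
```

View pics/push1.png

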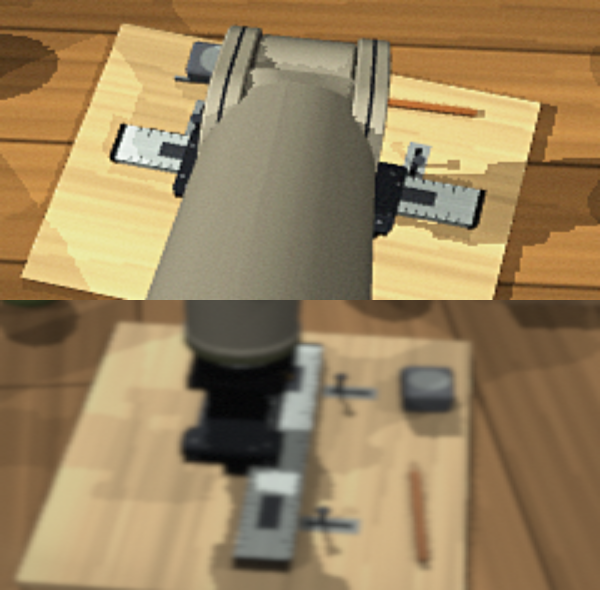

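The bar is now lined up with the pins at about 10°, roughly 16 mm short of them. In the push picture its ends are clear of the gripper on both sides. I'll push 10 mm more, back off, close the fingers and finish with a single-point push at the middle.

Call:
{"fn": "carry_out", "kwargs": {
  "moves": [
    [-0.05,0,0,0,0,0],
    [-0.05,0,0,0,0,0],
    [-0.05,0,0,0,0,0],
    [-0.05,0,0,0,0,0],
    [-0.05,0,0,0,0,0],
    [0,0,0,0,0,0],
    [0,0,0,0,0,0]
  ]
}}

```text
time: 6.95
ee_pos: [0.5184, 0.0077, 0.0406]
eef_rot: [0.089, 0.996, -0.0, 0.0]
ft_force: [0.1, -0.7, -0.4]
width: 0.0869
grip_force: 0.0
```

Call:
{"fn": "carry_out", "kwargs": {
  "moves": [
    [0.1,-0.01,0,0,0,0],
    [0.1,-0.01,0,0,0,0],
    [0,0,0,0,0,0],
    [0,0,0,0,0,0],
    [0,0,0,0,0,0],
    [0,0,0,0,0,0],
    [0,0,0,0,0,0],
    [0,0,0,0,0,0],
    [0,0,0,0,0,0],
    [0,0,0,0,0,0]
  ],
  "fingers": 0,
  "force": 10
}}

```text
time: 8.2
ee_pos: [0.51, 0.0084, 0.0405]
eef_rot: [0.089, 0.996, 0.0, -0.0]
ft_force: [-0.2, -0.3, 0.4]
width: 0.0017
grip_force: 0.0
```

Call:
{"fn": "carry_out", "kwargs": {
  "moves": [
    [-0.05,0,0,0,0,0],
    [-0.05,0,0,0,0,0],
    [-0.05,0,0,0,0,0],
    [-0.05,0,0,0,0,0],
    [-0.02,0,0,0,0,0],
    [-0.02,0,0,0,0,0],
    [-0.02,0,0,0,0,0],
    [-0.02,0,0,0,0,0],
    [0,0,0,0,0,0]
  ]
}}

```text
time: 9.32
ee_pos: [0.5212, 0.0063, 0.0405]
eef_rot: [0.089, 0.996, -0.0, 0.0]
ft_force: [-0.9, -1.6, -0.8]
width: 0.0003
grip_force: 0.4
```

Call:
{"fn": "carry_out", "kwargs": {
  "moves": [
    [-0.0125,0,0,0,0,0],
    [-0.0125,0,0,0,0,0],
    [0,0,0,0,0,0]
  ]
}}

```text
time: 9.7
ee_pos: [0.5221, 0.0062, 0.0405]
eef_rot: [0.089, 0.996, 0.0, 0.0]
ft_force: [-1.7, 0.2, -0.0]
width: 0.0003
grip_force: 0.5
```

Call:
{"fn": "carry_out", "kwargs": {
  "moves": [
    [-0.0125,0,0,0,0,0],
    [-0.0125,0,0,0,0,0],
    [0,0,0,0,0,0]
  ]
}}

```text
time: 10.07
ee_pos: [0.5231, 0.0061, 0.0405]
eef_rot: [0.089, 0.996, 0.0, 0.0]
ft_force: [-1.6, -0.8, -0.0]
width: 0.0006
grip_force: 0.5
```

Call:
{"fn": "carry_out", "kwargs": {
  "moves": [
    [-0.0125,0,0,0,0,0],
    [0,0,0,0,0,0]
  ]
}}

```text
time: 10.32
ee_pos: [0.5236, 0.006, 0.0405]
eef_rot: [0.089, 0.996, 0.0, 0.0]
ft_force: [-1.4, 0.1, -0.4]
width: 0.0002
grip_force: 0.6
```

Call:
{"fn": "carry_out", "kwargs": {
  "moves": [
    [-0.0125,0,0,0,0,0],
    [0,0,0,0,0,0]
  ]
}}

```text
time: 10.58
ee_pos: [0.5241, 0.0059, 0.0405]
eef_rot: [0.089, 0.996, 0.0, 0.0]
ft_force: [-0.8, 0.1, -0.2]
width: 0.0004
grip_force: 0.6
```

Call:
{"fn": "carry_out", "kwargs": {
  "moves": [
    [-0.0125,0,0,0,0,0],
    [0,0,0,0,0,0]
  ]
}}

```text
time: 10.82
ee_pos: [0.5246, 0.0058, 0.0405]
eef_rot: [0.089, 0.996, 0.0, 0.0]
ft_force: [-1.7, 0.4, -0.6]
width: 0.0007
grip_force: 0.6
```

Call:
{"fn": "carry_out", "kwargs": {
  "moves": [
    [-0.0125,0,0,0,0,0],
    [0,0,0,0,0,0]
  ]
}}

```text
time: 11.08
ee_pos: [0.525, 0.0057, 0.0405]
eef_rot: [0.089, 0.996, 0.0, 0.0]
ft_force: [-1.9, -0.6, -0.8]
width: 0.0004
grip_force: 0.7
```

Run:
```python
from h import *
c=shot('top');s=shot('side')
save(np.vstack([cv2.resize(c['pixels'][140:240,190:390],(600,300),interpolation=2),cv2.resize(s['pixels'][140:270,240:350],(500,300),interpolation=2)[:, :].repeat(1,0) if 0 else cv2.resize(s['pixels'][140:270,220:400],(600,300),interpolation=2)]),'push2.png')
t=np.array([.178,.984]);n=np.array([.984,-.178]);mid=np.array([.5818,-.0049])
P=cloud(c)
m=(abs(P[...,2]-.040)<.004)&(P[...,0]>.44)&(P[...,0]<.64)&(abs(P[...,1])<.25)
q=P[m][:,:2]-mid;a=q@t;b=q@n
for lo,hi in((-.2,-.15),(-.15,-.1),(.1,.15),(.15,.2)):
    k=(a>lo)&(a<hi)&(b<0.02)&(b>-.09);print(lo,k.sum(),np.percentile(b[k],[2,50,98]).round(4),a[k].min(),a[k].max())
print(read_state()['ft_force'])
```

```text
-0.2 225 [-0.0466 -0.0248 -0.0038] -0.1793739324884638 -0.15007757430948435
-0.15 360 [-0.0464 -0.0257 -0.0038] -0.14989189296637065 -0.10268581567323855
0.1 282 [-0.0465 -0.0258 -0.0045] 0.11084204603618256 0.1499066712538094
0.15 218 [-0.0469 -0.0259 -0.0038] 0.15005801261706112 0.18107766444940987
[-0.76927226  0.26360551 -0.77235851]
```

View pics/push2.png

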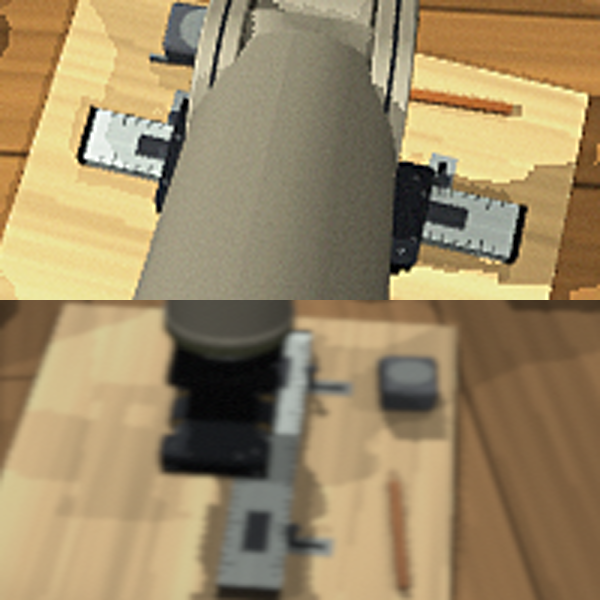

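In the picture the bar's front edge is almost touching both pins, at (440,170) in the upper half and (318,385)/(292,545) in the lower. I'll creep in while watching the force.

Call:
{"fn": "carry_out", "kwargs": {
  "moves": [
    [-0.0125,0,0,0,0,0],
    [0,0,0,0,0,0]
  ]
}}

```text
time: 11.42
ee_pos: [0.5252, 0.0057, 0.0405]
eef_rot: [0.089, 0.996, 0.0, -0.0]
ft_force: [-4.6, 0.7, 3.2]
width: 0.0006
grip_force: 2.2
```

Call:
{"fn": "carry_out", "kwargs": {
  "moves": [
    [-0.0125,0,0,0,0,0],
    [0,0,0,0,0,0]
  ]
}}

```text
time: 11.68
ee_pos: [0.5255, 0.0057, 0.0405]
eef_rot: [0.089, 0.996, 0.0, -0.001]
ft_force: [-5.4, 1.3, 3.8]
width: 0.0006
grip_force: 2.9
```

Call:
{"fn": "carry_out", "kwargs": {
  "moves": [
    [-0.0125,0,0,0,0,0],
    [0,0,0,0,0,0]
  ]
}}

```text
time: 11.92
ee_pos: [0.5256, 0.0057, 0.0405]
eef_rot: [0.089, 0.996, 0.0, -0.001]
ft_force: [-8.9, 1.5, 6.8]
width: 0.0005
grip_force: 4.2
```

Call:
{"fn": "carry_out", "kwargs": {
  "moves": [
    [-0.01,0,0,0,0,0],
    [0,0,0,0,0,0],
    [0,0,0,0,0,0],
    [0,0,0,0,0,0]
  ]
}}

```text
time: 12.42
ee_pos: [0.5256, 0.0057, 0.0404]
eef_rot: [0.089, 0.996, 0.0, -0.001]
ft_force: [-9.6, 2.3, 7.8]
width: 0.0006
grip_force: 5.1
```

Call:
{"fn": "carry_out", "kwargs": {
  "moves": [
    [0,0,-0.015,0,0,0],
    [0,0,0,0,0,0]
  ]
}}

```text
time: 12.68
ee_pos: [0.5255, 0.0057, 0.0405]
eef_rot: [0.089, 0.996, 0.0, -0.001]
ft_force: [-5.6, 2.0, 0.4]
width: 0.0003
grip_force: 3.3
```

Call:
{"fn": "carry_out", "kwargs": {
  "moves": [
    [-0.01,0,0,0,0,0],
    [0,0,0,0,0,0],
    [0,0,0,0,0,0],
    [0,0,0,0,0,0]
  ]
}}

```text
time: 13.18
ee_pos: [0.5256, 0.0057, 0.0405]
eef_rot: [0.089, 0.996, 0.0, -0.002]
ft_force: [-8.3, 2.1, 3.4]
width: 0.0008
grip_force: 4.4
```

Call:
{"fn": "carry_out", "kwargs": {
  "moves": [
    [-0.01,0,-0.007,0,0,0],
    [0,0,0,0,0,0],
    [0,0,0,0,0,0]
  ]
}}

```text
time: 13.55
ee_pos: [0.5256, 0.0057, 0.0405]
eef_rot: [0.089, 0.996, 0.0, -0.002]
ft_force: [-9.1, 2.1, 0.9]
width: 0.0011
grip_force: 4.6
```

Call:
{"fn": "carry_out", "kwargs": {
  "moves": [
    [-0.012,0,-0.007,0,0,0],
    [0,0,0,0,0,0],
    [0,0,0,0,0,0],
    [0,0,0,0,0,0]
  ]
}}

```text
time: 14.05
ee_pos: [0.5256, 0.0057, 0.0406]
eef_rot: [0.089, 0.996, 0.0, -0.003]
ft_force: [-9.6, 1.9, 0.5]
width: 0.0004
grip_force: 5.1
```

Call:
{"fn": "carry_out", "kwargs": {
  "moves": [
    [-0.014,0,-0.004,0,0,0],
    [0,0,0,0,0,0],
    [0,0,0,0,0,0],
    [0,0,0,0,0,0]
  ]
}}

```text
time: 14.55
ee_pos: [0.5257, 0.0057, 0.0406]
eef_rot: [0.089, 0.996, 0.0, -0.003]
ft_force: [-11.0, 3.4, 1.1]
width: 0.0006
grip_force: 6.0
```

Run:
```python
from h import *
c=shot('top')
t=np.array([.178,.984]);n=np.array([.984,-.178]);mid=np.array([.5818,-.0049])
P=cloud(c)
m=(abs(P[...,2]-.040)<.004)&(P[...,0]>.44)&(P[...,0]<.64)&(abs(P[...,1])<.25)
q=P[m][:,:2]-mid;a=q@t;b=q@n
for lo,hi in((-.2,-.15),(-.15,-.1),(.1,.15),(.15,.2)):
    k=(a>lo)&(a<hi)&(b<0.02)&(b>-.09);print(lo,k.sum(),np.percentile(b[k],[2,50,98]).round(4))
s=read_state();print(s['ft_force'],s['torque'])
```

```text
-0.2 229 [-0.0465 -0.0251 -0.0038]
-0.15 359 [-0.0462 -0.0253 -0.0036]
0.1 282 [-0.0459 -0.0249 -0.0036]
0.15 226 [-0.0461 -0.0241 -0.0028]
[-12.0798134    3.20612282   2.09680288] [ 0.70868362  2.62575849 -0.01240187]
```

Call:
{"fn": "carry_out", "kwargs": {
  "moves": [
    [0.02,0,0,0,0,0],
    [0.05,0,0,0,0,0],
    [0.2,0,0,0,0,0],
    [0.5,0,0,0,0,0],
    [0.3,0,-0.5,0,0,0],
    [0,0,-0.9,0,0,0],
    [0,0,-0.9,0,0,0],
    [0,0.5,-0.5,0,0,0],
    [0.2,0.9,0,0,0,0],
    [0.2,0.9,0,0,0,0],
    [0.2,0.9,0,0,0,0],
    [0.2,0.9,0,0,0,0],
    [0.2,0.9,0,0,0,0],
    [0.2,0.9,0,0,0,0],
    [0.2,0.9,0,0,0,0],
    [0.2,0.9,0,0,0,0],
    [0.2,0.9,0,0,0,0],
    [0.06,0.4,0,0,0,0],
    [0,0,0,0,0,0],
    [0,0,0,0,0,0]
  ],
  "fingers": 50
}}

```text
time: 17.1
ee_pos: [0.478, 0.3782, 0.154]
eef_rot: [0.09, 0.996, -0.0, 0.0]
ft_force: [0.3, -0.2, 0.1]
width: 0.0496
grip_force: 0.0
```

Run:
```python
from h import *
c=shot('top');s=shot('side')
save(np.vstack([cv2.resize(c['pixels'][140:270,90:390],(700,300),interpolation=2),cv2.resize(s['pixels'][60:270,220:400],(290,300),interpolation=2).repeat(1,0) if 0 else np.hstack([cv2.resize(s['pixels'][130:270,220:380],(350,290),interpolation=2),cv2.resize(s['pixels'][50:170,190:330],(350,290),interpolation=2)])]),'v3.png')
t=np.array([.178,.984]);n=np.array([.984,-.178]);mid=np.array([.5818,-.0049])
P=cloud(c)
m=(abs(P[...,2]-.040)<.005)&(P[...,0]>.44)&(P[...,0]<.64)&(abs(P[...,1])<.25)
q=P[m][:,:2]-mid;a=q@t;b=q@n
k=(b<.005)&(b>-.07);print(cv2.minAreaRect((np.stack([a,b],1)[k]*1000).astype(np.float32)))
for lo in np.arange(-.18,.17,.06):
    j=k&(a>lo)&(a<lo+.06);print(lo.round(2),j.sum(),np.percentile(b[j],[2,50,98]).round(4)) if j.any() else 0
s=read_state();p=s['ee_pos'];M=R.from_quat(s['eef_rot']).as_matrix()
print(p,'to weight',(M.T@(np.array([.4775,.3815,.053])-p)/.04).round(2),s['ft_force'])
```

```text
((0.862640380859375, -24.716476440429688), (360.6641540527344, 45.247413635253906), 0.21632607281208038)
-0.18 458 [-0.0467 -0.0255 -0.0036]
-0.12 456 [-0.0464 -0.0254 -0.0037]
-0.06 446 [-0.0462 -0.025  -0.0035]
0.0 449 [-0.0462 -0.0251 -0.0034]
0.06 444 [-0.0462 -0.0252 -0.0032]
0.12 434 [-0.0461 -0.0256 -0.0033]
[0.47784841 0.37849176 0.15409697] to weight [0.02 0.07 2.53] [ 0.09861987 -0.21788399 -0.09669565]
```

View pics/v3.png

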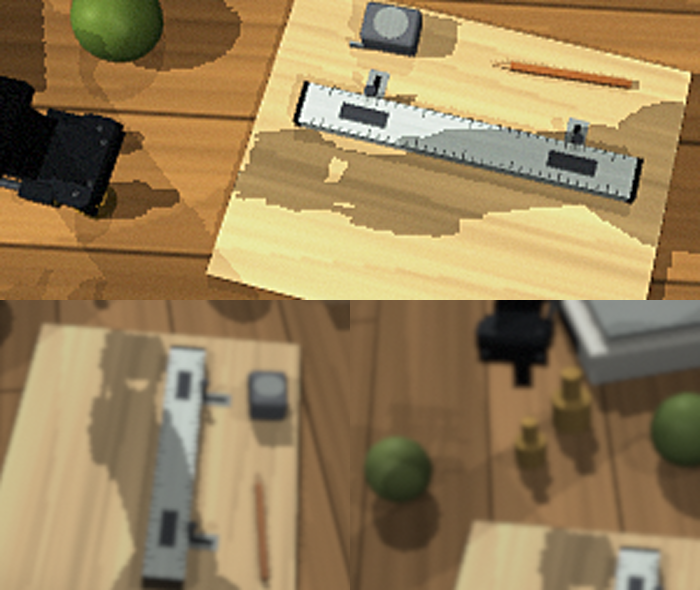

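The bar lies against both pins, at (372,90) and (577,135) in the upper half. The small weight is untouched under the gripper, at (530,445) in the lower right. I'll descend and grasp it.

Call:
{"fn": "carry_out", "kwargs": {
  "moves": [
    [0.02,0.07,0.4,0,0,0],
    [0,0,0.5,0,0,0],
    [0,0,0.5,0,0,0],
    [0,0,0.5,0,0,0],
    [0,0,0.4,0,0,0],
    [0,0,0.23,0,0,0],
    [0,0,0,0,0,0],
    [0,0,0,0,0,0]
  ]
}}

```text
time: 18.2
ee_pos: [0.4773, 0.3833, 0.0533]
eef_rot: [0.089, 0.996, 0.0, 0.0]
ft_force: [-0.4, -0.3, -0.7]
width: 0.0501
grip_force: 0.0
```

Call:
{"fn": "carry_out", "kwargs": {
  "moves": [
    [0,0,0,0,0,0],
    [0,0,0,0,0,0],
    [0,0,0,0,0,0],
    [0,0,0,0,0,0],
    [0,0,0,0,0,0],
    [0,0,0,0,0,0],
    [0,0,0,0,0,0]
  ],
  "fingers": 0,
  "force": 25
}}

```text
time: 19.08
ee_pos: [0.4769, 0.3832, 0.0528]
eef_rot: [0.089, 0.996, 0.0, 0.0]
ft_force: [0.3, 1.4, 0.4]
width: 0.0196
grip_force: 25.0
```

Call:
{"fn": "carry_out", "kwargs": {
  "moves": [
    [0,0,-0.2,0,0,0],
    [0,0,-0.5,0,0,0],
    [0,0,-0.6,0,0,0],
    [0,0,-0.6,0,0,0],
    [0,0,-0.6,0,0,0],
    [-0.15,-0.4,0,0,0,0],
    [-0.3,-0.7,0,0,0,0],
    [-0.3,-0.7,0,0,0,0],
    [-0.3,-0.7,0,0,0,0],
    [-0.3,-0.7,0,0,0,0],
    [-0.3,-0.7,0,0,0,0],
    [-0.3,-0.7,0,0,0,0],
    [-0.3,-0.7,0,0,0,0],
    [-0.3,-0.7,0,0,0,0],
    [-0.3,-0.7,0,0,0,0],
    [-0.3,-0.7,0,0,0,0],
    [-0.3,-0.7,0,0,0,0],
    [-0.2,-0.7,0,0,0,0],
    [-0.03,-0.26,0,0,0,0],
    [0,0,0,0,0,0]
  ]
}}

```text
time: 21.58
ee_pos: [0.5567, -0.0006, 0.1522]
eef_rot: [0.09, 0.996, 0.0, -0.0]
ft_force: [0.1, -0.1, -5.6]
width: 0.0192
grip_force: 24.9
```

Run:
```python
from h import *
s=shot('side');save(cv2.resize(s['pixels'][120:270,200:380],None,fx=4,fy=4,interpolation=2),'v4.png')
P=cloud(s);ok=s['range_z']>0
st=read_state();p=st['ee_pos'];M=R.from_quat(st['eef_rot']).as_matrix()
# bar check
n=np.array([.984,-.178]);t=np.array([.178,.984]);mid=np.array([.5818,-.0049])
print(p,st['width'],st['ft_force'],'to goal',(M.T@(np.array([.5574,.0005,.0928])-p)/.04).round(3))
```

```text
[0.55694368 0.00067204 0.15230649] 0.019434284013301963 [ 0.10002446  1.10738619 -4.62882024] to goal [-0.013 -0.003  1.488]
```

View pics/v4.png

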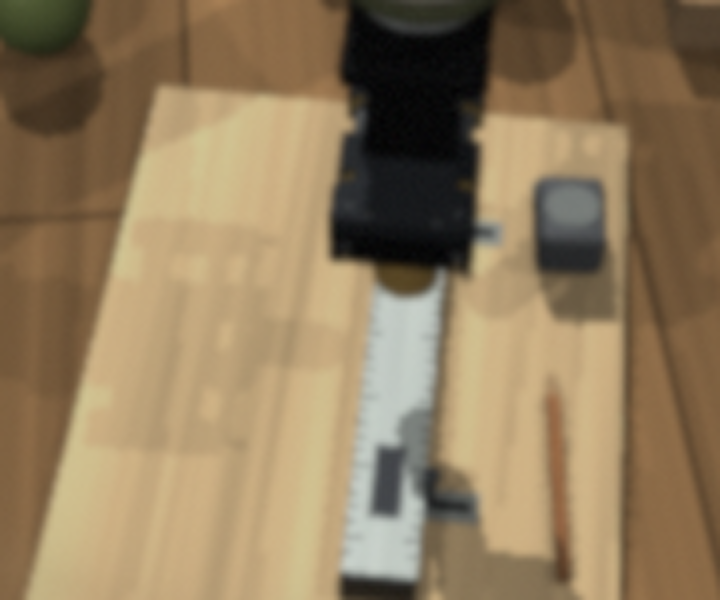

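The weight hangs in the gripper at (405,280), over the bar's centre line. I'll lower it, slowly at the end.

Call:
{"fn": "carry_out", "kwargs": {
  "moves": [
    [-0.013,0,0.2,0,0,0],
    [0,0,0.4,0,0,0],
    [0,0,0.4,0,0,0],
    [0,0,0.2,0,0,0],
    [0,0,0.1,0,0,0],
    [0,0,0.05,0,0,0],
    [0,0,0.03,0,0,0],
    [0,0,0.03,0,0,0],
    [0,0,0,0,0,0]
  ]
}}

```text
time: 22.75
ee_pos: [0.558, 0.0002, 0.0963]
eef_rot: [0.089, 0.996, 0.0, 0.0]
ft_force: [-1.0, -0.6, -3.9]
width: 0.0193
grip_force: 24.9
```

Call:
{"fn": "carry_out", "kwargs": {
  "moves": [
    [0,0,0.02,0,0,0],
    [0,0,0.02,0,0,0],
    [0,0,0,0,0,0]
  ]
}}

```text
time: 23.12
ee_pos: [0.558, 0.0002, 0.0946]
eef_rot: [0.089, 0.996, 0.0, -0.0]
ft_force: [0.4, -0.4, -3.7]
width: 0.0194
grip_force: 24.9
```

Call:
{"fn": "carry_out", "kwargs": {
  "moves": [
    [0,0,0.015,0,0,0],
    [0,0,0.015,0,0,0],
    [0,0,0,0,0,0]
  ]
}}

```text
time: 23.5
ee_pos: [0.5579, 0.0001, 0.0934]
eef_rot: [0.089, 0.996, 0.0, -0.0]
ft_force: [0.3, -1.3, -5.3]
width: 0.0193
grip_force: 24.9
```

Call:
{"fn": "carry_out", "kwargs": {
  "moves": [
    [0,0,0.01,0,0,0],
    [0,0,0,0,0,0]
  ]
}}

```text
time: 23.75
ee_pos: [0.558, 0.0001, 0.093]
eef_rot: [0.089, 0.996, 0.0, -0.0]
ft_force: [0.2, -0.0, -3.6]
width: 0.0198
grip_force: 24.9
```

Call:
{"fn": "carry_out", "kwargs": {
  "moves": [
    [0,0,0.01,0,0,0],
    [0,0,0,0,0,0]
  ]
}}

```text
time: 24.0
ee_pos: [0.5581, 0.0002, 0.0928]
eef_rot: [0.089, 0.996, 0.0, 0.0]
ft_force: [0.0, 0.6, -2.8]
width: 0.0197
grip_force: 25.0
```

Contact is starting, with the load dropping to about 2.8 N.

Call:
{"fn": "carry_out", "kwargs": {
  "moves": [
    [0,0,0.01,0,0,0],
    [0,0,0,0,0,0]
  ]
}}

```text
time: 24.25
ee_pos: [0.5582, 0.0002, 0.0927]
eef_rot: [0.089, 0.996, 0.0, 0.0]
ft_force: [-1.4, 0.8, 2.9]
width: 0.0196
grip_force: 25.0
```

Call:
{"fn": "carry_out", "kwargs": {
  "moves": [
    [0,0,0.005,0,0,0],
    [0,0,0,0,0,0]
  ]
}}

```text
time: 24.5
ee_pos: [0.5583, 0.0002, 0.0927]
eef_rot: [0.089, 0.996, 0.0, 0.0]
ft_force: [-3.6, 1.0, 7.1]
width: 0.0197
grip_force: 25.0
```

Call:
{"fn": "carry_out", "kwargs": {
  "moves": [
    [0,0,-0.01,0,0,0],
    [0,0,0,0,0,0]
  ],
  "force": 5
}}

```text
time: 24.75
ee_pos: [0.5582, 0.0003, 0.0926]
eef_rot: [0.089, 0.996, 0.0, 0.0]
ft_force: [-1.6, 1.5, 3.9]
width: 0.0202
grip_force: 5.0
```

Call:
{"fn": "carry_out", "kwargs": {
  "moves": [
    [0,0,0,0,0,0],
    [0,0,0,0,0,0],
    [0,0,0,0,0,0],
    [0,0,0,0,0,0],
    [0,0,0,0,0,0]
  ],
  "fingers": 45
}}

```text
time: 25.38
ee_pos: [0.558, 0.0001, 0.0924]
eef_rot: [0.089, 0.996, 0.0, -0.0]
ft_force: [0.8, -0.2, 0.1]
width: 0.0446
grip_force: 0.0
```

Call:
{"fn": "carry_out", "kwargs": {
  "moves": [
    [0,0,-0.2,0,0,0],
    [0,0,-0.5,0,0,0],
    [0,0,-0.7,0,0,0],
    [0,0,-0.7,0,0,0],
    [0,0,-0.7,0,0,0],
    [0.8,0,-0.3,0,0,0],
    [0.8,0.5,0,0,0,0],
    [0.3,0.9,0,0,0,0],
    [0.3,0.9,0,0,0,0],
    [0.3,0.9,0,0,0,0],
    [0.3,0.9,0,0,0,0],
    [0.3,0.9,0,0,0,0],
    [0.3,0.9,0,0,0,0],
    [0,0,0,0,0,0],
    [0,0,0,0,0,0]
  ]
}}

```text
time: 27.25
ee_pos: [0.4663, 0.2557, 0.2168]
eef_rot: [0.089, 0.996, -0.0, 0.0]
ft_force: [0.7, 0.4, -0.7]
width: 0.0448
grip_force: 0.0
```

Run:
```python
from h import *
c=shot('top');s=shot('side')
save(np.vstack([cv2.resize(c['pixels'][140:260,180:390],(600,300),interpolation=2),cv2.resize(s['pixels'][130:280,220:400],(400,290),interpolation=2,).copy() if 0 else cv2.copyMakeBorder(cv2.resize(s['pixels'][130:280,220:400],(360,290),interpolation=2),0,0,0,240,0)]),'v5.png')
t=np.array([.178,.984]);n=np.array([.984,-.178]);mid=np.array([.5818,-.0049])
P=cloud(c);z=P[...,2]
q=P[...,:2]-mid;a=q@t;b=q@n
m=(abs(z-.04)<.005)&(b<.005)&(b>-.07)&(abs(a)<.2)
for lo in np.arange(-.18,.17,.06):
    j=m&(a>lo)&(a<lo+.06);print(lo.round(2),j.sum(),np.percentile(b[j],[2,50,98]).round(4)) if j.any() else 0
w=(z>.085)&(z<.12)&(abs(a)<.1)&(abs(b+.025)<.06);print('weight grip a,b,z',a[w].mean(),b[w].mean(),z[w].max(),w.sum())
print(read_state()['ft_force'])
```

```text
-0.18 460 [-0.0466 -0.0255 -0.0034]
-0.12 454 [-0.0463 -0.0258 -0.0039]
-0.06 349 [-0.0465 -0.0275 -0.0036]
0.0 320 [-0.0465 -0.0277 -0.0034]
0.06 438 [-0.0461 -0.0251 -0.0035]
0.12 444 [-0.0462 -0.025  -0.0035]
weight grip a,b,z 0.0010807313675328728 -0.025620944385897838 0.10539519401855701 73
[ 0.64286246 -0.80510762  0.4801974 ]
```

View pics/v5.png

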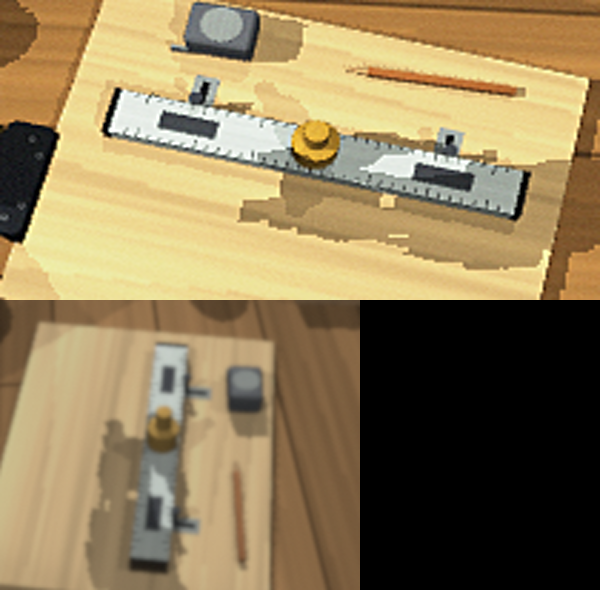

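The weight stands upright at the middle of the bar, at (316,143). The bar's edge still lies against both pins, at (205,92) and (450,142), and the arm is clear. I'll hand it in.

```bash
python3 -c "
from bench import r
print(r.close_job())"
```

```text
the job is handed in; nothing more can be done
None
```

I handed the job in at about 27 s. In the last pictures the straightedge lies flat against both pins, the small brass weight stands upright on its middle, and the arm is clear; no verdict came back, and pin forces were judged only from the wrist force (peak about 12 N).

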